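# Pull-check three padlock shackles and reject the one that lets go

## Robot

A 7-joint arm with a two-finger parallel gripper is mounted at the origin on the work surface. World frame = base frame: x ahead of the robot, y to its left, z up, the work surface at z = 0. Lengths are in m, angles in rad, forces in N, time in s.
With the tool pointing down it reaches from about 0.4 to 0.85 m from the base axis. Payload 10.4 kg.
Tool frame: the origin (TCP) lies midway between the tips of the shut fingers; the grasp point (between the pads) lies 19 mm behind it (manip.grasp_offset is the distance from the TCP to the grasp point, in m); z points along the fingers, y is the line along which they close (so a half turn about z gives the same grasp; the last joint's range is limited). The gripper opens to 85 mm and grips with 20 to 120 N. Pads are 22 mm wide; open, the fingers measure 114 mm over their backs; the gripper's body (76 mm by 85 mm) begins 54 mm behind the grasp point. The pads swing forward as they close: fully open they stand 13 mm farther back than shut.
Start: joints at [-1.253, 0.332, -0.065, 1.46, 0.022, 1.35, -0.088], TCP at [0.209, 0.589, 0.231] pointing down, gripper open.
Joint ranges: [-2.6, 2.6], [-0.5, 2.12], [-1.47, 1.34], [0.16, 2.42], [-1.27, 4.41], [0.06, 2.06], [-2.6, 2.6]. Speed limits (rad/s): [2.22, 2.22, 2.79, 2.79, 3.14, 3.14, 3.14].

## Interface

Orientations are given as a unit quaternion [x, y, z, w].
In Python, from workcell import manip, optics, sensors gives the robot as it stands (manip), with the cameras (optics) and the readings (sensors).
- The arm moves only by the shell command python3 jog.py [FORCE], which reads ROWS from standard input. ROWS is a JSON list of rows, 1 to 20 of them, each an object with the fields wx, wy, wz (a rotation vector in normalised numbers (1 is 4 rad)), x, y, z (the shift in parts of the range, where 1.0 means 0.6 m), aperture (the opening from 0.0 (shut) to 1.0 (fully open)); a field left out counts as zero (the opening has to be given); each row is the pose to reach, as a shift and turn from the pose commanded when the command began, along the tool's axes at that moment; what a row does not reach only later rows make up. A row lasts 1/8 s, in which the tool goes at most 0.0625 m and 0.188 rad, less where a joint would pass 70% of its speed; a pose out of reach is approached as far as the arm can. The fingers move at their own pace and stop on an object; FORCE is the grip in N (left out, the last holds). Time passes only in rows, so rows that do not move let the fingers close. It prints the time, the measured TCP pose, the force, the opening and the grip force at its end. No shift or turn number may pass 1 either way. Input that does not fit is refused with a message, and nothing moves.
- sensors.get_obs(): the state, without advancing time (a new reading comes with each control period).
- optics.camera(name): name is "scene" or "top" or "wrist"; returns the picture (420x560x3 uint8, blue, green, red); there is no depth.
- optics.calibration(name): a dict with "fx", "fy", "cx", "cy" (pixels), "world_from_camera" (4x4, takes a point from camera to world coordinates); the wrist camera has in their place "tool_from_camera" (4x4, takes a point from camera to tool coordinates, whose origin is the TCP and whose axes are the flange's). Camera axes: x right, y up, looking along -z (the intrinsics and any distortion apply to the point x, -y, -z); pixel columns grow to the right and rows downward; lengths in m; the calibration is good to about 2 mm. The wrist camera is an equidistant fisheye: a pixel r from the principal point sees the ray r / f radians off the axis. A picture is of the moment at which its call begins: read the wrist's pose just before it. calibration takes no time and is no camera call.
- manip.hand_in(): hands the job in; it is judged then, once.
The state is a dict: "clock": time; "joint_pos": joint angles; "joint_velocities": joint speeds; "tau": joint torques, N m; "position": TCP position; "ee_rot": TCP orientation; "ft_force": force on the tool from outside, world axes, zero at the start; "torque": the same for the moment, N m; "grip_width": opening from 0.0 (shut) to 1.0 (fully open); "grasp_force": force on a finger pad.
Only numpy, scipy, OpenCV 4.12 (cv2) and the standard library are available. Lean on these libraries where they do the work, as an engineer would, in place of code of your own. Each camera call takes 0.05 s, during which the arm holds its last target. There are 200 camera calls.

## Task

Check that the shackles of the three padlocks on the test board hold: going from the left lock to the right one (as the robot sees them), hook each shackle's bow and pull it straight out of its lock with a steady 15 N or so for a second, never loading it with more than 25 N (so do not pinch it) while it is in its lock. A shackle that comes out is faulty: lay it in the red tray; leave the ones that hold in their locks, and leave the other things on the bench alone.

Things in the scene. Friction and masses are not known exactly. Their poses are not given: they have to be found in the camera images.
- shackle_left: steel shackle of the leftmost (+y, robot's view) padlock, a lying U of 10 mm bar, 108 x 60 mm. Origin mid-length, on the bar axis; x from bow (cross bar axis x = -49 mm) to leg ends (+54 mm), z up. Seated, the bow looks to the robot (-x); the open loop before the lock is 53 mm long, 40 wide, bar axis 15 mm above the deck: closed fingertips fit in and hook the bow
- seat_left (a point): where the origin of the left shackle lies when seated (within 1 mm); on the board, x pointing into the lock, 9 mm before the lock's front face, 23 mm above the table
- shackle_middle: steel shackle of the middle padlock, a lying U of 10 mm bar, 108 x 60 mm. Size and frame as shackle_left; all three also behave alike: Pull along -x; up to 3 mm slack, then a sound one stops on a springy catch (2500 or 5000 N/m, unknown which) and goes back when released. 0.10 to 0.17 kg
- seat_middle (a point): where the origin of the middle shackle lies when seated (within 1 mm); on the board, x pointing into the lock, 9 mm before the lock's front face, 23 mm above the table
- shackle_right: steel shackle of the rightmost (-y, robot's view) padlock, a lying U of 10 mm bar, 108 x 60 mm. Size and frame as shackle_left; all three also behave alike: A faulty one (not seen by eye) drags with about 5 N for 15 mm, then slides freely, is out after 50 mm and drops 10 mm to the deck. 0.10 to 0.17 kg
- seat_right (a point): where the origin of the right shackle lies when seated (within 1 mm); on the board, x pointing into the lock, 9 mm before the lock's front face, 23 mm above the table
- test_board: dark steel deck 225 x 284 x 8 mm (x -145 to +80) fixed to the table, with three brass padlock bodies 70 wide, 66 long, 32 high, at y +92, 0, -92 mm. Origin: on the table under the middle lock's front face; x points away from the robot, into the locks. Under each shackle's legs two black rests, 10 mm high, reach 32 mm out from the lock, 40 mm apart
- red_tray: fixed red open tray for rejects, 160 (x) x 130 (y) x 32 mm high, walls and floor 4 mm; origin under its middle on the table, z up. It may be on the left or the right
- small_padlock: small brass padlock, body 45 x 50 x 20 mm, lying flat; a bystander. Origin: centre of its underside
- screwdriver: screwdriver lying flat; a bystander. Origin: about on its axis
- oil_bottle: white oil bottle, 44 mm wide, 130 mm tall; a bystander. Origin: centre of its underside
- euro_plug: brass lock plug, 26 mm wide, 45 mm tall, standing; a bystander. Origin: centre of its underside
- lock_collar: steel ring, 48 mm across, 12 mm high; a bystander. Origin: centre of its underside

How it is judged:
By the outcome, as a careful person would: the job done as asked, in the order asked, and still so for the second after the job is handed in, with the robot touching nothing.
It also fails if it takes over 72 s, if anything falls off the work surface, if the arm or the gripper's body presses on something with over 40 N, if the wrist force passes 120 N, or if a joint passes its speed limit or range.

## Working session

There is one attempt and no reset: what is moved stays moved. The work goes in short steps, Python scripts to look and compute and a shell command to move; the robot and the scene stay as the last step left them, time stands still between calls to the robot, and variables do not carry over. Pictures are saved under pics/ and viewed, at most 10 in all, crops included, and the job is handed in when it is done.

```bash
ls; mkdir -p pics; python3 - <<'E'
from workcell import manip, optics, sensors
import cv2,numpy as np
o=sensors.get_obs();print(o)
for n in("scene","top"):
    cv2.imwrite(f"pics/{n}0.png",optics.camera(n));c=optics.calibration(n);print(n,c)
E
```

```text
jog.py
pics
workcell.py
{'clock': 0.0, 'joint_pos': array([-1.2526025 ,  0.33287319, -0.06469935,  1.46092272,  0.02161764,
        1.34988326, -0.08845729]), 'joint_velocities': array([-8.69884912e-05,  6.24036602e-04, -1.07874762e-03,  4.22550804e-04,
       -2.91297864e-04,  2.32508662e-03, -1.09831592e-03]), 'tau': array([-2.35188551e-06, -6.25447297e+01,  4.88985737e-02, -3.91610599e+01,
        1.60502165e-02,  9.87956155e-03,  2.51445721e-05]), 'position': array([0.20878645, 0.58871183, 0.23052399]), 'ee_rot': array([ 1.69540690e-01,  9.85522943e-01, -6.90818856e-04, -7.79683218e-05]), 'ft_force': array([ 0.52003388,  0.86910225, -0.16733545]), 'torque': array([-0.00144332, -0.02230907, -0.00358157]), 'grasp_force': 0.0, 'grip_width': 0.996802059514172}
scene {'fx': 430.96632506257845, 'fy': 430.96632506257845, 'cx': 279.7070556274021, 'cy': 222.05669536323765, 'world_from_camera': array([[ 0.50912008, -0.5612196 ,  0.65255598,  1.26908556],
       [ 0.8606402 ,  0.32335814, -0.39336745, -0.45036389],
       [ 0.00975624,  0.76188718,  0.64763627,  0.77209304],
       [ 0.        ,  0.        ,  0.        ,  1.        ]])}
top {'fx': 469.0557889540977, 'fy': 469.0557889540977, 'cx': 278.46671924826035, 'cy': 215.2904164685388, 'world_from_camera': array([[-0.00842149,  0.99602044, -0.08872634,  0.41959441],
       [-0.99981675, -0.00991246, -0.01637693, -0.01172777],
       [-0.01719126,  0.08857217,  0.9959214 ,  1.243873  ],
       [ 0.        ,  0.        ,  0.        ,  1.        ]])}
```

View pics/top0.png

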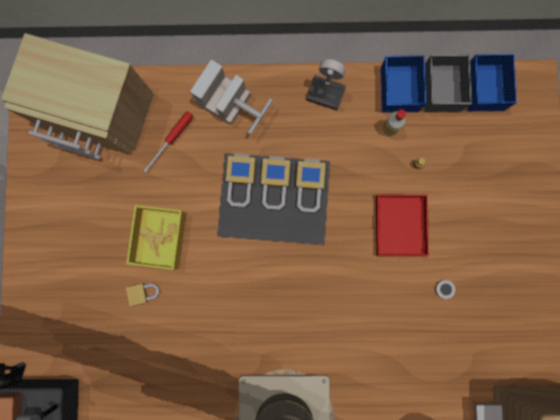

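View pics/scene0.png

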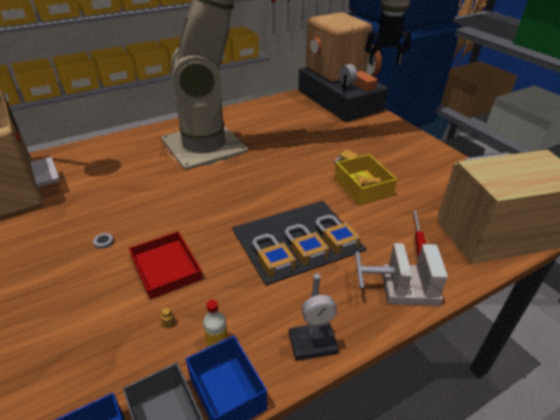

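The top view shows the board with its corners at about (223,154), (330,160), (326,244) and (218,237). The bows point down in the image, toward the robot, at about (239,205), (274,208) and (309,211), and the red tray is on the right at (402,225). I'll enlarge the board.

```bash
cat > h.py <<'E'
from workcell import manip, optics, sensors
import cv2,numpy as np
from scipy.spatial.transform import Rotation as R
def p2w(uv,z,n="top"):
    c=optics.calibration(n);T=c["world_from_camera"];u,v=uv
    d=T[:3,:3]@np.array([(u-c["cx"])/c["fx"],-(v-c["cy"])/c["fy"],-1]);o=T[:3,3]
    return o+d*(z-o[2])/d[2]
def w2p(p,n="top"):
    c=optics.calibration(n);T=c["world_from_camera"];q=T[:3,:3].T@(np.array(p)-T[:3,3])
    return c["cx"]+c["fx"]*q[0]/-q[2],c["cy"]-c["fy"]*q[1]/-q[2]
def totool(p):  # vector from TCP to world p in tool axes
    o=sensors.get_obs();return R.from_quat(o["ee_rot"]).inv().apply(np.array(p)-o["position"])
E
python3 - <<'E'
import cv2
a=cv2.imread("pics/top0.png")[145:255,210:340]
cv2.imwrite("pics/c0.png",cv2.resize(a,(0,0),fx=5.4,fy=5.4,interpolation=cv2.INTER_CUBIC)[:600])
E
```

```text
(no output)
```

View pics/c0.png

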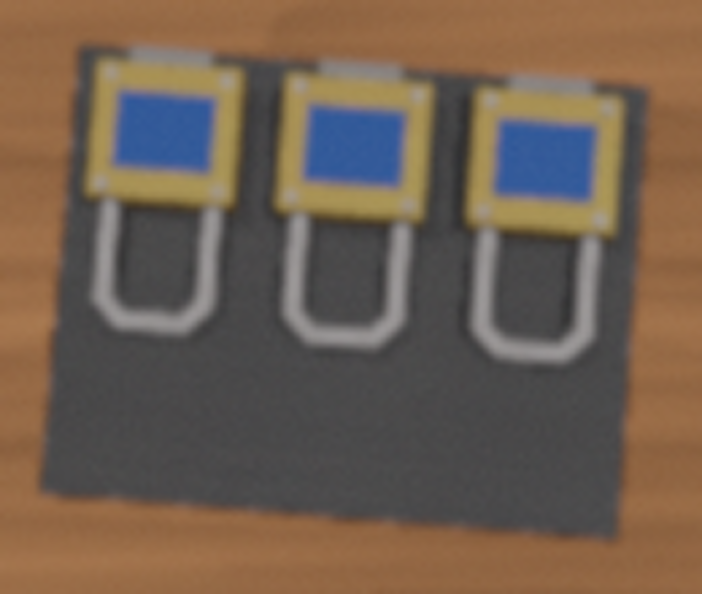

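The crop shows deck corners at about (80,45), (648,88), (618,538) and (40,490). The cross-bar middles are at about (155,324), (345,340) and (535,353).

```bash
python3 - <<'E'
from h import *
g=lambda x,y:(210+(x+.5)/5.4-.5,145+(y+.5)/5.4-.5)
# board frame points: x,y,z -> pixels
pts=[((.080,.142,.008),(80,45)),((.080,-.142,.008),(648,88)),((-.145,-.142,.008),(618,538)),((-.145,.142,.008),(40,490)),
((-.058,.092,.023),(155,324)),((-.058,0,.023),(345,340)),((-.058,-.092,.023),(535,353)),
((0,.127,.040),(86,194)),((0,.057,.040),(235,208)),((0,.035,.04),(276,209)),((0,-.035,.04),(425,220)),((0,-.057,.04),(465,226)),((0,-.127,.04),(615,236))]
A=np.array([p[0] for p in pts]);W=np.array([p2w(g(*p[1]),p[0][2]) for p in pts])
from scipy.optimize import least_squares
f=lambda q:(R.from_euler('z',q[2]).apply(A)[:,:2]+q[:2]-W[:,:2]).ravel()
s=least_squares(f,[.5,0,0]);print(s.x,np.degrees(s.x[2]));print((s.fun.reshape(-1,2)*1e3).round(1))
t=[p2w(p,.032) for p in [(375,196),(427,195),(427,256),(377,256)]];print(np.round(t,3),np.mean(t,0))
Rb=R.from_euler('z',s.x[2])
for n,y in zip("LMR",(.092,0,-.092)):
  print(n,"bow axis",Rb.apply([-.058,y,.023])+[*s.x[:2],0],"loop",Rb.apply([-.035,y,.023])+[*s.x[:2],0])
print(R.from_quat(sensors.get_obs()["ee_rot"]).as_matrix().round(3))
E
```

```text
[ 0.60745557  0.01760197 -0.08783379] -5.032505726507108
[[ 0.5 -0.2]
 [ 0.6 -1.8]
 [-1.7 -0.7]
 [-2.7  0.3]
 [ 0.2  0.9]
 [ 0.9  1.5]
 [ 0.1  1.7]
 [-0.4 -0.8]
 [ 1.1  1.2]
 [-0.1 -1. ]
 [-0.1  0.8]
 [ 1.1 -2. ]
 [ 0.5  0. ]]
[[ 0.575 -0.243  0.032]
 [ 0.576 -0.377  0.032]
 [ 0.419 -0.371  0.032]
 [ 0.42  -0.244  0.032]] [ 0.49778572 -0.30866342  0.032     ]
L bow axis [0.55774947 0.11433513 0.023     ] loop [0.58066081 0.11231755 0.023     ]
M bow axis [0.54967915 0.02268978 0.023     ] loop [0.57259049 0.0206722  0.023     ]
R bow axis [ 0.54160883 -0.06895556  0.023     ] loop [ 0.56452017 -0.07097315  0.023     ]
[[-0.943  0.334 -0.   ]
 [ 0.334  0.943 -0.001]
 [-0.    -0.001 -1.   ]]
```

```bash
cat >> h.py <<'E'
B=np.array([.60746,.01760,0]);Rb=R.from_euler('z',-.08783)
def b2w(p): return Rb.apply(p)+B
def st(p=None):
    o=sensors.get_obs();q=R.from_quat(o["ee_rot"])
    tgt=Rb*R.from_matrix(np.diag([-1.,1,-1]))
    print("t",o["clock"],"board",((Rb.inv().apply(o["position"]-B))*1e3).round(1),"F_board",Rb.inv().apply(o["ft_force"]).round(1),"w",round(o["grip_width"],3),"rotv",(q.inv()*tgt).as_rotvec().round(3))
    if p is not None: print("tool shift",totool(b2w(p)).round(4))
E
python3 -c "
from h import *
st([-.028,.092,.10])"
```

```text
t 0.1 board [-447.2  534.   230.6] F_board [ 0.3 -0.3  0.5] w 1.002 rotv [-0.001 -0.    -0.253]
tool shift [-0.5165 -0.3228  0.1311]
```

Units first: shifts go in shares of 0.6 m and turns go in shares of 4 rad. So -0.5165 m / 0.6 = -0.8608, -0.49 m / 0.6 = -0.8167, -0.253 rad / 4 = -0.0633.

```bash
echo '[{"wz": -0.0125,"x": -0.0833,"y": -0.05,"z": 0.0083,"aperture": 0.5},{"wz": -0.025,"x": -0.1667,"y": -0.1033,"z": 0.0167,"aperture": 0},{"wz": -0.0375,"x": -0.25,"y": -0.1567,"z": 0.025,"aperture": 0},{"wz": -0.05,"x": -0.3333,"y": -0.2083,"z": 0.0333,"aperture": 0},{"wz": -0.0633,"x": -0.4167,"y": -0.26,"z": 0.0417,"aperture": 0},{"wz": -0.0633,"x": -0.5,"y": -0.3133,"z": 0.05,"aperture": 0},{"wz": -0.0633,"x": -0.5833,"y": -0.365,"z": 0.0667,"aperture": 0},{"wz": -0.0633,"x": -0.6667,"y": -0.4167,"z": 0.1,"aperture": 0},{"wz": -0.0633,"x": -0.75,"y": -0.4683,"z": 0.1333,"aperture": 0},{"wz": -0.0633,"x": -0.8167,"y": -0.51,"z": 0.175,"aperture": 0},{"wz": -0.0633,"x": -0.8608,"y": -0.538,"z": 0.2183,"aperture": 0},{"wz": -0.0633,"x": -0.8608,"y": -0.538,"z": 0.2183,"aperture": 0},{"wz": -0.0633,"x": -0.8608,"y": -0.538,"z": 0.2183,"aperture": 0},{"wz": -0.0633,"x": -0.8608,"y": -0.538,"z": 0.2183,"aperture": 0}]' | python3 jog.py 60
python3 - <<'E'
from h import *
st([-.028,.092,.014])
cv2.imwrite("pics/w1.png",optics.camera("wrist"));print(optics.calibration("wrist"))
E
```

```text
clock: 1.85
position: [0.5877, 0.1137, 0.1012]
ee_rot: [0.043, 0.999, 0.001, 0.0]
ft_force: [-0.3, -0.2, 0.7]
grip_width: -0.0
grasp_force: 0.0
t 1.85 board [-28.1  94.  101.2] F_board [-0.3 -0.2  0.7] w -0.0 rotv [0.001 0.001 0.002]
tool shift [-0.     -0.0021  0.0872]
{'fx': 325.19226210127806, 'fy': 325.19226210127806, 'cx': 279.0808141326424, 'cy': 210.2790984694807, 'tool_from_camera': array([[-7.47211572e-04,  9.53796358e-01,  3.00452907e-01,
         7.81577875e-02],
       [ 9.99999653e-01,  6.02189554e-04,  5.75281868e-04,
         1.11973070e-03],
       [ 3.67772148e-04,  3.00453233e-01, -9.53796477e-01,
        -1.42007369e-01],
       [ 0.00000000e+00,  0.00000000e+00,  0.00000000e+00,
         1.00000000e+00]])}
```

View pics/w1.png

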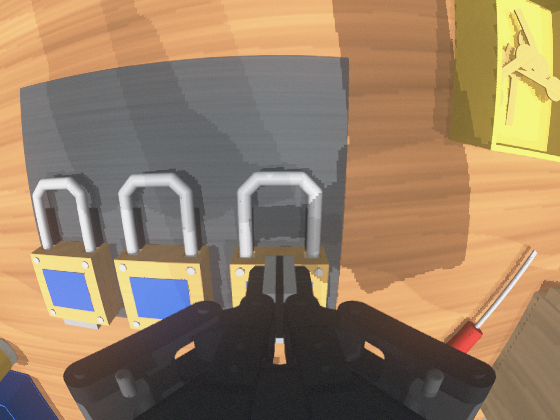

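The wrist view shows the left shackle's bow at about (280,179), with its legs at (245,225) and (314,225). The closed fingertips are near (280,258). I'll project these to check the loop position.

```bash
cat >> h.py <<'E'
def wp(uv,z):
    o=sensors.get_obs();c=optics.calibration("wrist");x=(uv[0]-c["cx"])/c["fx"];y=(uv[1]-c["cy"])/c["fy"];r=np.hypot(x,y)
    d=np.array([x/r*np.sin(r),-y/r*np.sin(r),-np.cos(r)]);T=c["tool_from_camera"];q=R.from_quat(o["ee_rot"])
    p=q.apply(T[:3,3])+o["position"];d=q.apply(T[:3,:3]@d);w=p+d*(z-p[2])/d[2]
    return (Rb.inv().apply(w-B)*1e3).round(1)
E
python3 -c "
from h import *
for p in [(280,179),(245,225),(314,225),(158,180),(62,184)]: print(p,wp(p,.023))
for p in [(348,58),(21,89)]: print(wp(p,.008))"
```

```text
(280, 179) [-59.5  95.6  23. ]
(245, 225) [-25.6  70.3  23. ]
(314, 225) [-25.7 120.2  23. ]
(158, 180) [-59.7   7.3  23. ]
(62, 184) [-59.1 -82.   23. ]
[-146.5  144.2    8. ]
[-145.6 -135.9    8. ]
```

To row units: 0.087 m / 0.6 = 0.145, 0.08 m / 0.6 = 0.1333.

```bash
echo '[{"z": 0.05,"aperture": 0},{"z": 0.0917,"aperture": 0},{"z": 0.1083,"aperture": 0},{"z": 0.1217,"aperture": 0},{"z": 0.1333,"aperture": 0},{"z": 0.145,"aperture": 0},{"z": 0.145,"aperture": 0},{"z": 0.145,"aperture": 0}]' | python3 jog.py; python3 -c "
from h import *
st([-.042,.094,.014])"
```

```text
clock: 2.9
position: [0.588, 0.1122, 0.0136]
ee_rot: [0.044, 0.999, 0.0, 0.0]
ft_force: [-0.6, -0.7, -0.4]
grip_width: -0.002
grasp_force: 0.0
t 2.9 board [-27.7  92.5  13.6] F_board [-0.5 -0.7 -0.4] w -0.002 rotv [ 0.  0. -0.]
tool shift [ 0.0143  0.0015 -0.0004]
```

No contact. Now I'll approach the bow slowly.

To row units: 0.016 m / 0.6 = 0.0267, 0.015 m / 0.6 = 0.025.

```bash
echo '[{"x": 0.0067,"aperture": 0},{"x": 0.0133,"aperture": 0},{"x": 0.0167,"aperture": 0},{"x": 0.02,"aperture": 0},{"x": 0.0217,"aperture": 0},{"x": 0.0233,"aperture": 0},{"x": 0.025,"aperture": 0},{"x": 0.0267,"aperture": 0},{"x": 0.0267,"aperture": 0},{"x": 0.0267,"aperture": 0}]' | python3 jog.py; python3 -c "
from h import *
st()"
```

```text
clock: 4.15
position: [0.5718, 0.1136, 0.0133]
ee_rot: [0.044, 0.999, 0.0, -0.0]
ft_force: [-0.5, 1.2, -0.1]
grip_width: 0.002
grasp_force: 0.0
t 4.15 board [-43.9  92.5  13.3] F_board [-0.6  1.2 -0.1] w 0.002 rotv [ 0. -0.  0.]
```

To row units: 0.002 m / 0.6 = 0.0033, 0.001 m / 0.6 = 0.0017.

```bash
echo '[{"x": 0.0017,"aperture": 0},{"x": 0.0033,"aperture": 0},{"x": 0.0033,"aperture": 0},{"x": 0.0033,"aperture": 0}]' | python3 jog.py; python3 -c "
from h import *
st()"; echo '[{"x": 0.0017,"aperture": 0},{"x": 0.0033,"aperture": 0},{"x": 0.0033,"aperture": 0},{"x": 0.0033,"aperture": 0}]' | python3 jog.py; python3 -c "
from h import *
st()"
```

```text
clock: 4.65
position: [0.5701, 0.1138, 0.0134]
ee_rot: [0.044, 0.999, 0.0, 0.0]
ft_force: [2.5, 0.4, 0.0]
grip_width: 0.002
grasp_force: 1.0
t 4.65 board [-45.7  92.5  13.4] F_board [2.5 0.6 0. ] w 0.002 rotv [ 0.  0. -0.]
clock: 5.15
position: [0.5689, 0.1139, 0.0138]
ee_rot: [0.044, 0.999, 0.0, 0.001]
ft_force: [5.5, -1.1, -1.3]
grip_width: 0.001
grasp_force: 2.6
t 5.15 board [-46.8  92.6  13.8] F_board [ 5.6 -0.6 -1.3] w 0.001 rotv [ 0.     0.002 -0.   ]
```

To row units: 0.002 m / 0.6 = 0.0033, 0.001 m / 0.6 = 0.0017.

```bash
echo '[{"x": 0.0017,"aperture": 0},{"x": 0.0033,"aperture": 0},{"x": 0.0033,"aperture": 0},{"x": 0.0033,"aperture": 0}]' | python3 jog.py; python3 -c "
from h import *
st()"
```

```text
clock: 5.65
position: [0.567, 0.1141, 0.0138]
ee_rot: [0.044, 0.999, 0.0, 0.001]
ft_force: [5.3, -1.2, -0.9]
grip_width: -0.001
grasp_force: 2.6
t 5.65 board [-48.8  92.6  13.8] F_board [ 5.4 -0.8 -0.9] w -0.001 rotv [ 0.     0.002 -0.   ]
```

To row units: 0.003 m / 0.6 = 0.005, 0.002 m / 0.6 = 0.0033.

```bash
echo '[{"x": 0.0017,"aperture": 0},{"x": 0.0033,"aperture": 0},{"x": 0.005,"aperture": 0},{"x": 0.005,"aperture": 0}]' | python3 jog.py; python3 -c "
from h import *
st()"
```

```text
clock: 6.15
position: [0.5641, 0.1143, 0.0139]
ee_rot: [0.044, 0.999, 0.0, 0.001]
ft_force: [6.5, -0.2, -1.7]
grip_width: -0.002
grasp_force: 2.8
t 6.15 board [-51.7  92.6  13.9] F_board [ 6.5  0.4 -1.7] w -0.002 rotv [ 0.001  0.003 -0.   ]
```

To row units: 0.004 m / 0.6 = 0.0067, 0.003 m / 0.6 = 0.005.

```bash
echo '[{"x": 0.0017,"aperture": 0},{"x": 0.0033,"aperture": 0},{"x": 0.005,"aperture": 0},{"x": 0.0067,"aperture": 0},{"x": 0.0067,"aperture": 0}]' | python3 jog.py; python3 -c "
from h import *
st()"
```

```text
clock: 6.78
position: [0.5601, 0.1147, 0.0139]
ee_rot: [0.044, 0.999, 0.0, 0.001]
ft_force: [5.2, -1.0, -1.1]
grip_width: -0.004
grasp_force: 2.8
t 6.775 board [-55.7  92.6  13.9] F_board [ 5.2 -0.5 -1.1] w -0.004 rotv [ 0.001  0.003 -0.   ]
```

The left shackle is faulty: it drags at 5 N over 10 mm. I'll draw it all the way out.

To row units: 0.05 m / 0.6 = 0.0833, 0.048 m / 0.6 = 0.08.

```bash
echo '[{"x": 0.005,"aperture": 0},{"x": 0.01,"aperture": 0},{"x": 0.015,"aperture": 0},{"x": 0.02,"aperture": 0},{"x": 0.0267,"aperture": 0},{"x": 0.0333,"aperture": 0},{"x": 0.04,"aperture": 0},{"x": 0.0467,"aperture": 0},{"x": 0.0533,"aperture": 0},{"x": 0.06,"aperture": 0},{"x": 0.0667,"aperture": 0},{"x": 0.0733,"aperture": 0},{"x": 0.08,"aperture": 0},{"x": 0.0833,"aperture": 0},{"x": 0.0833,"aperture": 0},{"x": 0.0833,"aperture": 0}]' | python3 jog.py; python3 - <<'E'
from h import *
st()
cv2.imwrite("pics/w2.png",optics.camera("wrist"))
E
```

```text
clock: 8.78
position: [0.5092, 0.1192, 0.0133]
ee_rot: [0.044, 0.999, 0.0, 0.0]
ft_force: [0.1, -0.1, 0.0]
grip_width: -0.005
grasp_force: 0.0
t 8.775 board [-106.8   92.5   13.3] F_board [ 0.1 -0.1  0. ] w -0.005 rotv [0. 0. 0.]
```

View pics/w2.png

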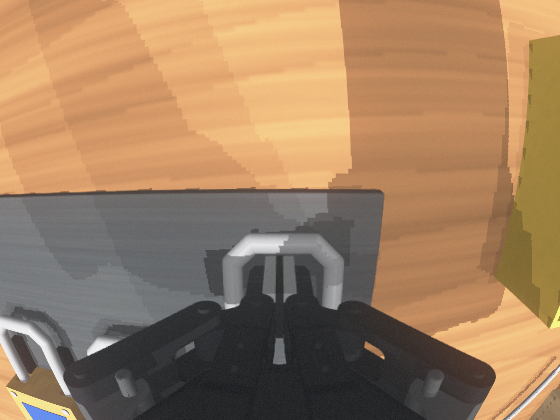

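The shackle moves freely. Its leg ends may still lie on the rests, so I'll draw it another 16 mm, then rise, open and go over its middle.

To row units: -0.09 m / 0.6 = -0.15, -0.08 m / 0.6 = -0.1333.

```bash
echo '[{"x": 0.0067,"aperture": 0},{"x": 0.0133,"aperture": 0},{"x": 0.02,"aperture": 0},{"x": 0.0267,"aperture": 0},{"x": 0.0267,"aperture": 0},{"x": 0.0233,"aperture": 0},{"x": 0.0167,"aperture": 0},{"x": 0.0133,"z": -0.05,"aperture": 0},{"x": 0.0067,"z": -0.1333,"aperture": 0},{"x": -0.0067,"z": -0.15,"aperture": 1},{"x": -0.0067,"z": -0.15,"aperture": 1},{"x": -0.0067,"z": -0.15,"aperture": 1},{"x": -0.0067,"z": -0.15,"aperture": 1},{"x": -0.0067,"z": -0.15,"aperture": 1}]' | python3 jog.py; python3 - <<'E'
from h import *
st()
cv2.imwrite("pics/w3.png",optics.camera("wrist"))
E
```

```text
clock: 10.58
position: [0.5126, 0.1187, 0.1026]
ee_rot: [0.044, 0.999, -0.0, -0.001]
ft_force: [0.5, 0.6, 0.1]
grip_width: 0.994
grasp_force: 0.0
t 10.575 board [-103.3   92.4  102.6] F_board [0.5 0.6 0.1] w 0.994 rotv [-0.001 -0.001  0.   ]
```

View pics/w3.png

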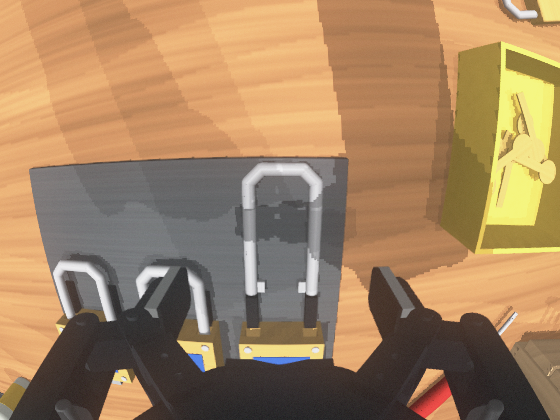

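The wrist view shows the left shackle free on the deck, with its bow at (283,170) and leg ends at about (251,293) and (312,293). The fingers are open to either side of it.

```bash
python3 - <<'E'
from h import *
for p in [(283,170),(249,230),(316,230),(251,297),(312,298)]: print(p,wp(p,.013))
E
```

```text
(283, 170) [-138.9   96.2   13. ]
(249, 230) [-92.6  70.3  13. ]
(316, 230) [-92.5 121.7  13. ]
(251, 297) [-32.   69.7  13. ]
(312, 298) [-30.9 121.   13. ]
```

To row units: 0.0995 m / 0.6 = 0.1658, 0.001 m / 0.6 = 0.0017.

```bash
echo '[{"y": 0.0017,"z": 0.05,"aperture": 0.85},{"y": 0.0017,"z": 0.1,"aperture": 0.85},{"y": 0.0017,"z": 0.125,"aperture": 0.85},{"y": 0.0017,"z": 0.14,"aperture": 0.85},{"y": 0.0017,"z": 0.1533,"aperture": 0.85},{"y": 0.0017,"z": 0.1658,"aperture": 0.85},{"y": 0.0017,"z": 0.1658,"aperture": 0.85},{"y": 0.0017,"z": 0.1658,"aperture": 0.85}]' | python3 jog.py 40; python3 -c "
from h import *
st()"
```

```text
clock: 11.62
position: [0.5134, 0.1199, 0.0041]
ee_rot: [0.044, 0.999, 0.0, 0.0]
ft_force: [-0.2, 0.1, -0.8]
grip_width: 0.847
grasp_force: 0.0
t 11.625 board [-102.6   93.6    4.1] F_board [-0.3  0.1 -0.8] w 0.847 rotv [ 0.  0. -0.]
```

To row units: 0.001 m / 0.6 = 0.0017.

```bash
echo '[{"z": 0.0017,"aperture": 0.75},{"z": 0.0017,"aperture": 0.6},{"z": 0.0017,"aperture": 0.6},{"z": 0.0017,"aperture": 0.6},{"z": 0.0017,"aperture": 0.6}]' | python3 jog.py 40; python3 -c "
from h import *
st()"
```

```text
clock: 12.25
position: [0.5137, 0.12, 0.0034]
ee_rot: [0.044, 0.999, 0.0, 0.001]
ft_force: [-1.2, -0.3, 5.4]
grip_width: 0.684
grasp_force: 47.1
t 12.25 board [-102.3   93.7    3.4] F_board [-1.2 -0.4  5.4] w 0.684 rotv [0.001 0.001 0.   ]
```

To row units: -0.1 m / 0.6 = -0.1667, -0.09 m / 0.6 = -0.15.

```bash
echo '[{"z": -0.0333,"aperture": 0.6},{"z": -0.0833,"aperture": 0.6},{"z": -0.15,"aperture": 0.6},{"z": -0.1667,"aperture": 0.6},{"z": -0.1667,"aperture": 0.6}]' | python3 jog.py; python3 - <<'E'
from h import *
st()
print(totool([.486,-.308,.10]))
cv2.imwrite("pics/w4.png",optics.camera("wrist"))
t=optics.camera("top")
# tray by colour
m=cv2.inRange(cv2.cvtColor(t,cv2.COLOR_BGR2HSV),(0,180,60),(6,255,255))|cv2.inRange(cv2.cvtColor(t,cv2.COLOR_BGR2HSV),(174,180,60),(180,255,255))
n,l,s,c=cv2.connectedComponentsWithStats(m)
for i in range(1,n):
    if s[i,4]>500:
        x,y,w,h=s[i,:4];print(s[i],[p2w(q,.032).round(3) for q in [(x,y),(x+w,y),(x+w,y+h),(x,y+h)]])
        print(cv2.minAreaRect(np.argwhere(l==i)[:,::-1].astype(np.float32)))
E
```

```text
clock: 12.88
position: [0.5132, 0.1199, 0.1027]
ee_rot: [0.044, 0.999, 0.0, 0.0]
ft_force: [-0.6, -0.4, -1.2]
grip_width: 0.687
grasp_force: 44.0
t 12.875 board [-102.9   93.6  102.7] F_board [-0.5 -0.5 -1.2] w 0.687 rotv [0. 0. 0.]
[-0.0104289  -0.42861202  0.00250986]
[ 376  195   52   61 1998] [array([ 0.578, -0.245,  0.032]), array([ 0.576, -0.38 ,  0.032]), array([ 0.419, -0.374,  0.032]), array([ 0.42 , -0.241,  0.032])]
((401.5, 225.0), (60.0, 51.0), 90.0)
```

View pics/w4.png

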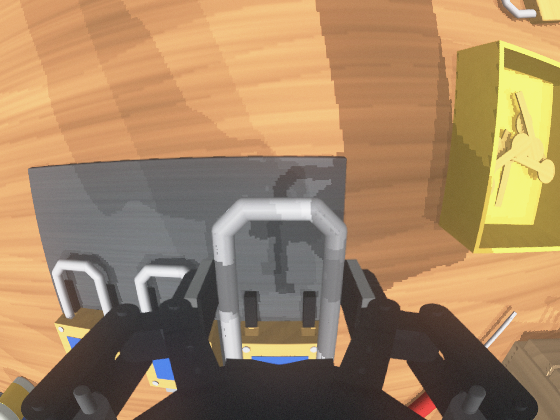

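The shackle is held level between the pads, with its bow at (278,208). Now over to the tray.

To row units: -0.4286 m / 0.6 = -0.7143, -0.0104 m / 0.6 = -0.0173.

```bash
echo '[{"x": -0.0017,"y": -0.0417,"aperture": 0.6},{"x": -0.005,"y": -0.125,"aperture": 0.6},{"x": -0.0067,"y": -0.2167,"aperture": 0.6},{"x": -0.0083,"y": -0.3083,"aperture": 0.6},{"x": -0.01,"y": -0.4,"aperture": 0.6},{"x": -0.0117,"y": -0.4917,"aperture": 0.6},{"x": -0.0133,"y": -0.5833,"aperture": 0.6},{"x": -0.0167,"y": -0.6583,"aperture": 0.6},{"x": -0.0173,"y": -0.7,"z": 0.0167,"aperture": 0.6},{"x": -0.0173,"y": -0.7143,"z": 0.05,"aperture": 0.6},{"x": -0.0173,"y": -0.7143,"z": 0.0833,"aperture": 0.6},{"x": -0.0173,"y": -0.7143,"z": 0.1167,"aperture": 0.6},{"x": -0.0173,"y": -0.7143,"z": 0.1333,"aperture": 0.6},{"x": -0.0173,"y": -0.7143,"z": 0.1433,"aperture": 0.6},{"x": -0.0173,"y": -0.7143,"z": 0.1533,"aperture": 0.6},{"x": -0.0173,"y": -0.7143,"z": 0.1567,"aperture": 0.6},{"x": -0.0173,"y": -0.7143,"z": 0.1567,"aperture": 0.6}]' | python3 jog.py; python3 - <<'E'
from h import *
st()
E
```

```text
clock: 15.1
position: [0.4861, -0.3081, 0.0089]
ee_rot: [0.044, 0.999, 0.0, 0.0]
ft_force: [-0.8, 0.4, -1.4]
grip_width: 0.686
grasp_force: 43.9
t 15.1 board [ -92.3 -335.1    8.9] F_board [-0.9  0.3 -1.4] w 0.686 rotv [0. 0. 0.]
```

To row units: -0.1 m / 0.6 = -0.1667, 0.008 m / 0.6 = 0.0133.

```bash
echo '[{"z": 0.0067,"aperture": 0.6},{"z": 0.0133,"aperture": 0.6},{"z": 0.0133,"aperture": 0.6},{"z": 0.0133,"aperture": 0.8},{"z": 0.0133,"aperture": 0.8},{"z": 0.01,"aperture": 0.8},{"z": -0.0333,"aperture": 0.8},{"z": -0.1,"aperture": 0.8},{"z": -0.1667,"aperture": 0.8},{"z": -0.1667,"aperture": 0}]' | python3 jog.py; python3 - <<'E'
from h import *
st([-.028,0,.1])
cv2.imwrite("pics/w5.png",optics.camera("wrist"))
E
```

```text
clock: 16.35
position: [0.4877, -0.3092, 0.1121]
ee_rot: [0.044, 0.999, -0.001, 0.003]
ft_force: [0.4, 0.1, -0.0]
grip_width: 0.605
grasp_force: 0.0
t 16.35 board [ -90.7 -336.1  112.1] F_board [ 0.4  0.1 -0. ] w 0.605 rotv [-0.001  0.006 -0.   ]
tool shift [-0.0625  0.3361  0.012 ]
```

View pics/w5.png

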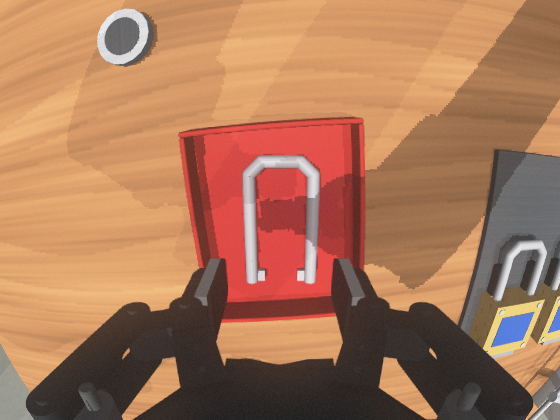

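The shackle lies flat in the tray, with its bow at (281,162) and leg ends at (252,277) and (310,277). Now to the middle lock.

To row units: 0.336 m / 0.6 = 0.56, 0.325 m / 0.6 = 0.5417.

```bash
echo '[{"x": -0.0083,"y": 0.0417,"aperture": 0},{"x": -0.025,"y": 0.125,"aperture": 0},{"x": -0.0417,"y": 0.2167,"aperture": 0},{"x": -0.0583,"y": 0.3083,"aperture": 0},{"x": -0.075,"y": 0.4,"aperture": 0},{"x": -0.0917,"y": 0.4833,"aperture": 0},{"x": -0.1072,"y": 0.5417,"z": 0.0133,"aperture": 0},{"x": -0.1072,"y": 0.56,"z": 0.0217,"aperture": 0},{"x": -0.1072,"y": 0.56,"z": 0.0217,"aperture": 0},{"x": -0.1072,"y": 0.56,"z": 0.0217,"aperture": 0},{"x": -0.1072,"y": 0.56,"z": 0.0217,"aperture": 0}]' | python3 jog.py; python3 - <<'E'
from h import *
st([-.028,0,.014])
i=optics.camera("wrist")
s=i.astype(int);m=((s.min(2)>120)&(s.max(2)-s.min(2)<30))
for r in (205,215,225,235):
    print(r,[ (a.min(),a.max()) for a in np.split(np.where(m[r,150:410])[0]+150,np.where(np.diff(np.where(m[r,150:410])[0])>2)[0]+1) if len(a)])
print("col",np.where(m[140:300,280])[0]+140)
E
```

```text
clock: 17.77
position: [0.5794, 0.0195, 0.0961]
ee_rot: [0.045, 0.999, -0.0, 0.0]
ft_force: [-0.3, -1.0, 0.9]
grip_width: 0.003
grasp_force: 0.0
t 17.775 board [-28.1  -0.6  96.1] F_board [-0.2 -1.1  0.9] w 0.003 rotv [-0.     0.    -0.002]
tool shift [-0.0001  0.0006  0.0821]
205 [(np.int64(150), np.int64(194)), (np.int64(207), np.int64(207)), (np.int64(210), np.int64(213)), (np.int64(217), np.int64(217)), (np.int64(220), np.int64(224)), (np.int64(227), np.int64(253)), (np.int64(261), np.int64(273)), (np.int64(276), np.int64(308)), (np.int64(312), np.int64(325))]
215 [(np.int64(150), np.int64(195)), (np.int64(206), np.int64(212)), (np.int64(215), np.int64(253)), (np.int64(312), np.int64(325))]
225 [(np.int64(150), np.int64(196)), (np.int64(208), np.int64(254)), (np.int64(312), np.int64(324))]
235 [(np.int64(150), np.int64(197)), (np.int64(207), np.int64(254)), (np.int64(311), np.int64(324))]
col [140 141 142 143 144 145 146 147 148 149 150 151 152 153 154 155 156 157
 158 159 160 161 162 163 164 165 166 167 168 169 173 174 175 176 177 178
 179 180 181 182 183 184 185 186 187 188 189 190 191 192 193 194 195 196
 197 198 202 203 204 205 206 207 208 239 240 241 242 243 247]
```

To row units: 0.083 m / 0.6 = 0.1383, 0.082 m / 0.6 = 0.1367.

```bash
echo '[{"y": 0.0033,"z": 0.0417,"aperture": 0},{"y": 0.0033,"z": 0.0833,"aperture": 0},{"y": 0.0033,"z": 0.1,"aperture": 0},{"y": 0.0033,"z": 0.1133,"aperture": 0},{"y": 0.0033,"z": 0.125,"aperture": 0},{"y": 0.0033,"z": 0.1367,"aperture": 0},{"x": 0.0067,"y": 0.0033,"z": 0.1383,"aperture": 0},{"x": 0.0133,"y": 0.0033,"z": 0.1383,"aperture": 0},{"x": 0.0183,"y": 0.0033,"z": 0.1383,"aperture": 0},{"x": 0.0217,"y": 0.0033,"z": 0.1383,"aperture": 0},{"x": 0.0233,"y": 0.0033,"z": 0.1383,"aperture": 0},{"x": 0.025,"y": 0.0033,"z": 0.1383,"aperture": 0},{"x": 0.0267,"y": 0.0033,"z": 0.1383,"aperture": 0},{"x": 0.0267,"y": 0.0033,"z": 0.1383,"aperture": 0}]' | python3 jog.py; python3 -c "
from h import *
st()"; echo '[{"x": 0.0017,"aperture": 0},{"x": 0.0033,"aperture": 0},{"x": 0.0033,"aperture": 0}]' | python3 jog.py; python3 -c "
from h import *
st()"
```

```text
clock: 19.58
position: [0.5637, 0.0244, 0.0128]
ee_rot: [0.044, 0.999, 0.0, 0.0]
ft_force: [-0.2, 0.1, 0.9]
grip_width: 0.001
grasp_force: 0.1
t 19.575 board [-44.2   2.9  12.8] F_board [-0.2  0.1  0.9] w 0.001 rotv [0. 0. 0.]
clock: 19.95
position: [0.5619, 0.0246, 0.0129]
ee_rot: [0.044, 0.999, 0.0, 0.0]
ft_force: [1.6, 0.2, 0.1]
grip_width: 0.001
grasp_force: 0.9
t 19.95 board [-46.    3.   12.9] F_board [1.6 0.4 0.1] w 0.001 rotv [0.    0.001 0.   ]
```

To row units: 0.002 m / 0.6 = 0.0033, 0.001 m / 0.6 = 0.0017.

```bash
echo '[{"x": 0.0017,"aperture": 0},{"x": 0.0033,"aperture": 0},{"x": 0.0033,"aperture": 0}]' | python3 jog.py; python3 -c "
from h import *
st()"; echo '[{"x": 0.0017,"aperture": 0},{"x": 0.0017,"aperture": 0}]' | python3 jog.py; python3 -c "
from h import *
st()"
```

```text
clock: 20.32
position: [0.5609, 0.0247, 0.0133]
ee_rot: [0.044, 0.999, 0.0, 0.001]
ft_force: [6.5, -0.9, -0.1]
grip_width: -0.001
grasp_force: 3.0
t 20.325 board [-47.    3.   13.3] F_board [ 6.6 -0.3 -0.1] w -0.001 rotv [ 0.     0.003 -0.   ]
clock: 20.58
position: [0.5605, 0.0248, 0.0136]
ee_rot: [0.044, 0.999, 0.0, 0.002]
ft_force: [8.1, -0.4, -1.0]
grip_width: -0.006
grasp_force: 3.9
t 20.575 board [-47.4   3.   13.6] F_board [ 8.1  0.3 -1. ] w -0.006 rotv [ 0.     0.004 -0.   ]
```

To row units: 0.002 m / 0.6 = 0.0033, 0.001 m / 0.6 = 0.0017.

```bash
echo '[{"x": 0.0017,"aperture": 0},{"x": 0.0033,"aperture": 0},{"x": 0.0033,"aperture": 0}]' | python3 jog.py; python3 -c "
from h import *
st()"
```

```text
clock: 20.95
position: [0.5597, 0.0248, 0.0141]
ee_rot: [0.044, 0.999, 0.0, 0.003]
ft_force: [11.3, -2.2, -1.5]
grip_width: 0.003
grasp_force: 5.6
t 20.95 board [-48.2   3.   14.1] F_board [11.4 -1.2 -1.5] w 0.003 rotv [ 0.001  0.006 -0.   ]
```

```bash
echo '[{"x": 0.0017,"aperture": 0},{"x": 0.0033,"aperture": 0},{"x": 0.0033,"aperture": 0},{"x": 0.0033,"aperture": 0}]' | python3 jog.py; python3 -c "
from h import *
st()"
```

```text
clock: 21.45
position: [0.5589, 0.025, 0.0146]
ee_rot: [0.044, 0.999, 0.0, 0.004]
ft_force: [15.2, -2.0, -0.6]
grip_width: 0.0
grasp_force: 7.3
t 21.45 board [-49.1   3.1  14.6] F_board [15.3 -0.6 -0.6] w 0.0 rotv [ 0.001  0.009 -0.   ]
```

15.3 N. I'll hold it for over a second, then go back to seat.

To row units: -0.092 m / 0.6 = -0.1533, -0.083 m / 0.6 = -0.1383.

```bash
echo '[{"aperture": 0},{"aperture": 0},{"aperture": 0},{"aperture": 0},{"aperture": 0},{"aperture": 0},{"aperture": 0},{"aperture": 0},{"aperture": 0},{"aperture": 0}]' | python3 jog.py; python3 -c "
from h import *
st()"
echo '[{"x": -0.005,"aperture": 0},{"x": -0.01,"aperture": 0},{"x": -0.0167,"aperture": 0},{"x": -0.0267,"aperture": 0},{"x": -0.0367,"aperture": 0},{"x": -0.04,"aperture": 0},{"x": -0.04,"z": -0.0167,"aperture": 0},{"x": -0.04,"z": -0.0667,"aperture": 0},{"x": -0.04,"z": -0.1367,"aperture": 0},{"x": -0.04,"y": -0.0333,"z": -0.1383,"aperture": 0},{"x": -0.04,"y": -0.1,"z": -0.1383,"aperture": 0},{"x": -0.04,"y": -0.1533,"z": -0.1383,"aperture": 0},{"x": -0.04,"y": -0.1533,"z": -0.1383,"aperture": 0},{"x": -0.04,"y": -0.1533,"z": -0.1383,"aperture": 0},{"x": -0.04,"y": -0.1533,"z": -0.1383,"aperture": 0}]' | python3 jog.py; python3 - <<'E'
from h import *
st([-.028,-.092,.014])
i=optics.camera("wrist");cv2.imwrite("pics/w6.png",i)
s=i.astype(int);m=((s.min(2)>120)&(s.max(2)-s.min(2)<30))
for r in (215,225,235):
    x=np.where(m[r,150:410])[0]+150
    print(r,[(int(a.min()),int(a.max())) for a in np.split(x,np.where(np.diff(x)>2)[0]+1) if len(a)])
E
```

```text
clock: 22.7
position: [0.5589, 0.025, 0.0146]
ee_rot: [0.044, 0.999, 0.0, 0.004]
ft_force: [15.2, -1.2, -1.6]
grip_width: 0.0
grasp_force: 7.3
t 22.7 board [-49.    3.1  14.6] F_board [15.2  0.2 -1.6] w 0.0 rotv [ 0.001  0.009 -0.   ]
clock: 24.58
position: [0.5706, -0.0674, 0.0956]
ee_rot: [0.043, 0.999, 0.0, -0.0]
ft_force: [0.3, -0.1, 0.2]
grip_width: -0.0
grasp_force: 0.0
t 24.575 board [-29.3 -87.9  95.6] F_board [ 0.3 -0.   0.2] w -0.0 rotv [ 0.    -0.     0.002]
tool shift [-0.0013 -0.0041  0.0816]
215 [(213, 214), (217, 217), (222, 246), (306, 318), (364, 376)]
225 [(212, 230), (233, 247), (255, 256), (306, 318), (363, 375)]
235 [(213, 231), (234, 247), (305, 317), (363, 374)]
```

View pics/w6.png

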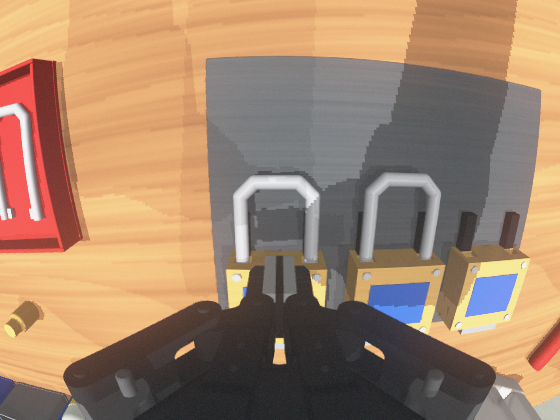

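The middle shackle is still seated. The right loop's inner edges are at columns 247 and 306, with the fingers at 280, so I'll shift about -1.5 mm in y.

To row units: 0.083 m / 0.6 = 0.1383, -0.0015 m / 0.6 = -0.0025.

```bash
echo '[{"y": -0.0025,"z": 0.0417,"aperture": 0},{"y": -0.0025,"z": 0.0833,"aperture": 0},{"y": -0.0025,"z": 0.1,"aperture": 0},{"y": -0.0025,"z": 0.1133,"aperture": 0},{"y": -0.0025,"z": 0.125,"aperture": 0},{"y": -0.0025,"z": 0.1367,"aperture": 0},{"x": 0.0067,"y": -0.0025,"z": 0.1383,"aperture": 0},{"x": 0.0133,"y": -0.0025,"z": 0.1383,"aperture": 0},{"x": 0.0183,"y": -0.0025,"z": 0.1383,"aperture": 0},{"x": 0.0217,"y": -0.0025,"z": 0.1383,"aperture": 0},{"x": 0.0233,"y": -0.0025,"z": 0.1383,"aperture": 0},{"x": 0.0233,"y": -0.0025,"z": 0.1383,"aperture": 0}]' | python3 jog.py; python3 -c "
from h import *
st()"; echo '[{"x": 0.0017,"aperture": 0},{"x": 0.0033,"aperture": 0},{"x": 0.0033,"aperture": 0}]' | python3 jog.py; python3 -c "
from h import *
st()"
```

```text
clock: 26.12
position: [0.5566, -0.0688, 0.0129]
ee_rot: [0.044, 0.999, 0.0, 0.0]
ft_force: [0.7, -0.1, -0.1]
grip_width: -0.003
grasp_force: 0.0
t 26.125 board [-43.1 -90.5  12.9] F_board [ 0.7 -0.  -0.1] w -0.003 rotv [0. 0. 0.]
clock: 26.5
position: [0.5544, -0.0686, 0.0128]
ee_rot: [0.044, 0.999, 0.0, -0.0]
ft_force: [0.3, 0.2, 1.4]
grip_width: -0.002
grasp_force: 0.1
t 26.5 board [-45.3 -90.6  12.8] F_board [0.3 0.2 1.4] w -0.002 rotv [ 0. -0.  0.]
```

To row units: 0.002 m / 0.6 = 0.0033, 0.001 m / 0.6 = 0.0017.

```bash
for k in 1 2; do echo '[{"x": 0.0017,"aperture": 0},{"x": 0.0033,"aperture": 0},{"x": 0.0033,"aperture": 0}]' | python3 jog.py >/dev/null; python3 -c "
from h import *
st()"; done
```

```text
t 26.875 board [-46.7 -90.5  13. ] F_board [ 2.9 -0.1 -0.5] w 0.002 rotv [0.    0.001 0.   ]
t 27.25 board [-48.2 -90.5  13.3] F_board [ 5.7  0.8 -1.3] w 0.002 rotv [0.    0.002 0.   ]
```

To row units: 0.002 m / 0.6 = 0.0033, 0.001 m / 0.6 = 0.0017.

```bash
echo '[{"x": 0.0017,"aperture": 0},{"x": 0.0033,"aperture": 0},{"x": 0.0033,"aperture": 0}]' | python3 jog.py >/dev/null; python3 -c "
from h import *
st()"
```

```text
t 27.625 board [-49.3 -90.5  13.6] F_board [ 8.5  0.  -1.3] w -0.002 rotv [0.    0.004 0.   ]
```

To row units: 0.002 m / 0.6 = 0.0033, 0.001 m / 0.6 = 0.0017.

```bash
echo '[{"x": 0.0017,"aperture": 0},{"x": 0.0033,"aperture": 0},{"x": 0.0033,"aperture": 0}]' | python3 jog.py >/dev/null; python3 -c "
from h import *
st()"
```

```text
t 28.0 board [-50.4 -90.4  14. ] F_board [11.  -0.8 -0.8] w 0.002 rotv [0.    0.006 0.   ]
```

To row units: 0.003 m / 0.6 = 0.005, 0.002 m / 0.6 = 0.0033.

```bash
echo '[{"x": 0.0017,"aperture": 0},{"x": 0.0033,"aperture": 0},{"x": 0.005,"aperture": 0},{"x": 0.005,"aperture": 0}]' | python3 jog.py >/dev/null; python3 -c "
from h import *
st()"
```

```text
t 28.5 board [-52.1 -90.4  14.6] F_board [16.3  0.3 -1. ] w 0.0 rotv [0.    0.009 0.   ]
```

```bash
echo '[{"aperture": 0},{"aperture": 0},{"aperture": 0},{"aperture": 0},{"aperture": 0},{"aperture": 0},{"aperture": 0},{"aperture": 0},{"aperture": 0},{"aperture": 0}]' | python3 jog.py|head -1; python3 -c "
from h import *
st()"
echo '[{"x": -0.005,"aperture": 0},{"x": -0.0117,"aperture": 0},{"x": -0.02,"aperture": 0},{"x": -0.03,"aperture": 0},{"x": -0.04,"aperture": 0},{"x": -0.0433,"aperture": 0},{"x": -0.0433,"z": -0.0167,"aperture": 0},{"x": -0.0433,"z": -0.0667,"aperture": 0},{"x": -0.0433,"z": -0.15,"aperture": 0},{"z": -0.25,"aperture": 0},{"x": 0.0833,"z": -0.2833,"aperture": 0},{"x": 0.1833,"z": -0.2833,"aperture": 0},{"x": 0.2333,"z": -0.2833,"aperture": 0},{"x": 0.2333,"z": -0.2833,"aperture": 0},{"x": 0.2333,"z": -0.2833,"aperture": 0}]' | python3 jog.py; python3 - <<'E'
from h import *
st()
i=optics.camera("wrist");t=optics.camera("top")[145:275,210:440]
cv2.imwrite("pics/f.png",np.vstack([i[:,:],cv2.resize(t,(560,317))])[:, :][::1] if 0 else np.hstack([cv2.resize(i,(400,300)),cv2.resize(t,(400,300))]))
E
```

```text
clock: 29.75
t 29.75 board [-52.1 -90.4  14.6] F_board [14.9  0.2 -1.2] w -0.001 rotv [0.    0.009 0.   ]
clock: 31.62
position: [0.4046, -0.0555, 0.1834]
ee_rot: [0.044, 0.999, 0.0, 0.001]
ft_force: [-0.8, 0.3, 0.6]
grip_width: -0.007
grasp_force: 0.0
t 31.625 board [-195.6  -90.6  183.4] F_board [-0.8  0.2  0.6] w -0.007 rotv [ 0.001  0.001 -0.   ]
```

View pics/f.png

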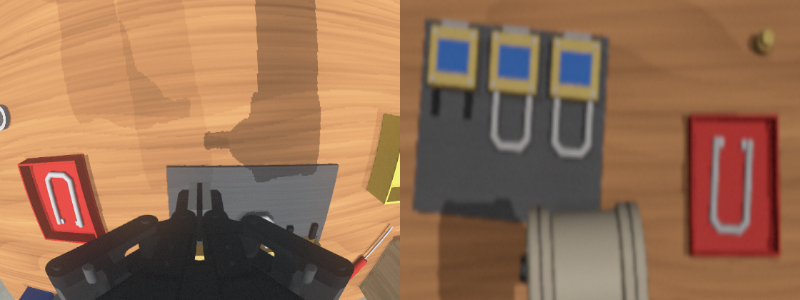

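The picture shows the left shackle flat in the tray, with the middle and right ones seated in their locks and the arm clear of everything.

```bash
python3 -c "
from workcell import manip, optics, sensors
print(manip.hand_in())"
```

```text
the job is handed in; nothing more can be done
None
```

The left shackle came out at about 5 N and lies in the red tray; the middle and right shackles held about 15 N for a second and stay in their locks; the job is handed in at about 32 s.

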